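Make up the cabinet-fitting kit without doubles

TASK

Make up the cabinet-fitting kit: the grey six-compartment tray must hold exactly one each of tape measure, jar of nails, jar of brass screws, wooden block, aluminium corner bracket and brass knob, one to a compartment and standing upright on its floor. Two of them are already in the tray: leave those where they are, and take only the four missing types from the black mat. Leave the spare doubles on the mat and do not disturb the mug.

Things in the scene. Friction and masses are not known exactly. Their poses are not given: they have to be found in the camera images.
- tray: grey kit tray fixed on the bench, 212 (its x) x 316 (its y) mm, 30 mm high, open above, walls and dividers 4 mm, floor 4 mm thick, two rows (along x) of three (along y) compartments, each 100 x 100 mm inside. Origin: centre of its underside, on the bench. It is turned by up to 0.12 rad. Behind it and the mat a wall cabinet overhangs the bench from x = 0.70 m on, 0.28 m up: keep the wrist clear of it.
- mat: black rubber mat fixed on the bench left of the tray, 280 (its x) x 400 (its y) x 4 mm, with a yellow line near each short end; the stock stands on it. Origin: centre of its underside.
- cell0 (a point): centre of compartment 0 on its floor (4 mm above the bench): near row, left as the robot sees it
- cell1 (a point): centre of compartment 1 on its floor (4 mm above the bench): near row, middle as the robot sees it
- cell2 (a point): centre of compartment 2 on its floor (4 mm above the bench): near row, right as the robot sees it
- cell3 (a point): centre of compartment 3 on its floor (4 mm above the bench): far row, left as the robot sees it
- cell4 (a point): centre of compartment 4 on its floor (4 mm above the bench): far row, middle as the robot sees it
- cell5 (a point): centre of compartment 5 on its floor (4 mm above the bench): far row, right as the robot sees it
- tape_1: yellow and black tape measure standing on its long narrow side, 39 (its x) x 86 (its y) x 60 mm high; the body reaches from -27 to +43 mm along y, the rest is the thin hook at -y; origin at the centre of its underside, z up; take it across its 39 mm thickness, about 45 mm up. One of the three things of which the start puts two into tray compartments and one on the mat. 
- tape_2: yellow and black tape measure standing on its long narrow side, 39 (its x) x 86 (its y) x 60 mm high; the body reaches from -27 to +43 mm along y, the rest is the thin hook at -y; origin at the centre of its underside, z up; take it across its 39 mm thickness, about 45 mm up. Always starts on the mat. Same type as tape_1. 
- nails_1: glass jar of grey nails with a red lid, 62 mm diameter, 84 mm high, standing; origin at the centre of its underside, z up; take it across the diameter about 60 mm up. One of the three things of which the start puts two into tray compartments and one on the mat. 
- nails_2: glass jar of grey nails with a red lid, 62 mm diameter, 84 mm high, standing; origin at the centre of its underside, z up; take it across the diameter about 60 mm up. Always starts on the mat. Same type as nails_1.
- brass_1: glass jar of yellow brass screws with a cream lid, 58 mm diameter, 74 mm high, standing; origin at the centre of its underside, z up; take it across the diameter about 50 mm up. One of the three things of which the start puts two into tray compartments and one on the mat. The only one of its type.
- block: wooden packing block 50 (its x) x 70 (its y) x 50 mm high; origin at the centre of its underside. Always starts on the mat. The only one of its type; take it across the 50 mm, about 36 mm up.
- bracket: aluminium corner bracket standing on its foot, 60 (its x) x 40 (its y) mm, 56 mm high, back plate at +x, a three-cornered cheek along each side; origin at the centre of its underside. Always starts on the mat. The only one of its type; take it across the 40 mm over the cheeks.
- bracket_grip (a point): the place to grip the bracket, between the cheeks: 14 mm toward its back plate from its origin and 36 mm above its underside; the jaws close along the bracket's y
- knob: turned brass drawer knob standing on its 48 mm round base, 52 mm high; its head is a 38 mm cylinder from 27 to 48 mm up; origin at the centre of its underside; take it across the head. Always starts on the mat. The only one of its type.
- mug: white mug, 83 mm diameter, 86 mm high, loose bystander by the tray's far right corner; origin near the centre of its underside
There are look-alikes about, which are no part of the job. What is shaped like the knob but red is not meant.

How it is judged:
By the outcome, as a careful person would: the job done as asked, in the order asked, and still so for the second after the job is handed in, with the robot touching nothing.
It also fails if it takes over 72 s, if anything falls off the work surface, if the arm or the gripper's body presses on something with over 40 N, if the wrist force passes 120 N, or if a joint passes its speed limit or range.

ROBOT

A 6-joint arm with a two-finger parallel gripper is mounted at the origin on a cart in front of the work surface, level with it; the furniture and walls round the work are solid. World frame = base frame: x ahead of the robot, y to its left, z up, the work surface at z = 0. Lengths are in m, angles in rad, forces in N, time in s.
With the tool pointing down it reaches from about 0.275 to 0.85 m from the base axis. Payload 19 kg.
Tool frame: the origin (TCP) lies at the very end of the fingers, on their centre line; the grasp point (between the pads) lies 19 mm behind it (ctrl.grasp_offset is the z of the grasp point in the tool frame, in m); z points along the fingers, y is the line along which they close (so a half turn about z gives the same grasp; the last joint's range is limited). The gripper opens to 85 mm and grips with 20 to 120 N. Pads are 22 mm wide; open, the fingers measure 114 mm over their backs; the gripper's body (76 mm by 85 mm) begins 54 mm behind the grasp point. The pads swing forward as they close: fully open they stand 13 mm farther back than shut.
Start: joints at [1.063, 0.15, 1.437, -0, 1.554, -0.134], TCP at [0.21, 0.535, 0.231] pointing down, gripper open.
Joint ranges: [-2.8, 2.8], [-0.68, 2.1], [0.12, 2.68], [-1.39, 4.53], [0.16, 2.79], [-2.81, 2.81]. Speed limits (rad/s): [1.89, 1.89, 2.22, 3.01, 3.01, 3.01].

INTERFACE

Orientations are given as a unit quaternion [x, y, z, w].
In Python, from workcell import ctrl, viewer, hand_in gives the robot as it stands.
- The arm moves only by the shell command python3 -m handwheel 'ROWS' [OPENING] [FORCE]. ROWS is JSON, a list of rows, each a list of 4 numbers: the shift along the tool's x, y, z in mm, then the turn about the tool's z in degrees. A call has 1 to 8 rows; each row shifts and turns the commanded pose from where the row before left it, along the tool's axes as they then stand; what a row does not reach is not made up. A row lasts 1/10 s, in which the tool goes at most 50 mm and 8.59 degrees, less where a joint would pass 70% of its speed; a pose out of reach is approached as far as the arm can. A call with a gripper value outside its range is refused whole. OPENING is the gripper's target within -1 to 1 (fully open at 1, half-way at 0, shut at -1), set as the call begins (- or left out, the last holds). The fingers move at their own pace and stop on an object; FORCE is the grip in N (left out, the last holds). Time passes only in rows, so rows that do not move let the fingers close. It gives the time, the measured TCP pose, the force, the opening and the grip force at its end, in the units of the state.
- ctrl.state(): the state, without advancing time (a new reading comes with each control period).
- viewer.capture(name): name is "scene" or "top" or "wrist"; returns (picture, depth): 420x560x3 uint8, blue, green, red; 420x560 float32, m along the optical axis (not along the pixel's ray), 0 where there is no reading.
- viewer.camera_params(name): a dict with "K" (3x3 intrinsics, pixels), "distortion" ([k1, k2, p1, p2, k3] as OpenCV has them; the pictures are not rectified), "R" (3x3) and "t" (3): a world point X has camera coordinates R X + t. Camera axes: x right, y down, z forward; pixel columns grow to the right and rows downward; lengths in m; the calibration is good to about 2 mm. A picture is of the moment at which its call begins: read the wrist's pose just before it. camera_params takes no time and is no camera call; for the wrist camera it gives the pose at the moment of the call.
- hand_in(): hands the job in; it is judged then, once.
The state is a dict: "time": time; "qpos": joint angles; "joint_velocities": joint speeds; "effort": joint torques, N m; "ee_pos": TCP position; "tcp_rot": TCP orientation; "contact_force": force on the tool from outside, world axes, zero at the start; "ft_torque": the same for the moment, N m; "gripper_width": opening from 0.0 (shut) to 1.0 (fully open); "grip_force": force on a finger pad.
Only numpy, scipy, OpenCV 4.12 (cv2) and the standard library are available. Lean on these libraries where they do the work, as an engineer would, in place of code of your own. Each camera call takes 0.05 s, during which the arm holds its last target. There are 200 camera calls.

## Working session

There is one attempt and no reset: what is moved stays moved. The work goes in short steps, Python scripts to look and compute and a shell command to move; the robot and the scene stay as the last step left them, time stands still between calls to the robot, and variables do not carry over. Pictures are saved under pics/ and viewed, at most 10 in all, crops included, and the job is handed in when it is done.

```bash
mkdir -p pics; ls
cat > h.py <<'E'
import numpy as np, cv2
from workcell import ctrl, viewer
def cap(n,f):
    p=viewer.camera_params(n); im,d=viewer.capture(n)
    cv2.imwrite(f'pics/{f}.png',im); np.savez(f'pics/{f}.npz',im=im,d=d,K=p['K'],D=p['distortion'],R=p['R'],t=p['t'])
    return im,d
def ray(f,uv):
    z=np.load(f'pics/{f}.npz'); R=z['R'];t=z['t']
    n=cv2.undistortPoints(np.array(uv,float).reshape(-1,1,2),z['K'],z['D'])[:,0]
    return -R.T@t, np.c_[n,np.ones(len(n))]@R
def onz(f,uv,h):
    c,r=ray(f,uv); h=np.broadcast_to(h,len(r)); return c+r*((h-c[2])/r[:,2])[:,None]
def cloud(f):
    z=np.load(f'pics/{f}.npz'); d=z['d']; H,W=d.shape
    u,v=np.meshgrid(np.arange(W),np.arange(H)); c,r=ray(f,np.stack([u,v],-1).reshape(-1,2))
    return (c+r*d.reshape(-1,1)).reshape(H,W,3), d>0
E
python3 - <<'E'
from h import *
for n in ('scene','top'):
    im,d=cap(n,n+'0'); cv2.imwrite(f'pics/{n}0b.png',cv2.resize(im,(800,600)))
s=ctrl.state(); print(s['ee_pos'],s['tcp_rot'],ctrl.grasp_offset,s['time'])
E
```

```text
pics
[0.20989155 0.53508569 0.23076299] [ 1.85838077e-01  9.82580230e-01 -5.22636093e-04 -1.63722901e-04] -0.0187 0.1
```

View pics/top0b.png

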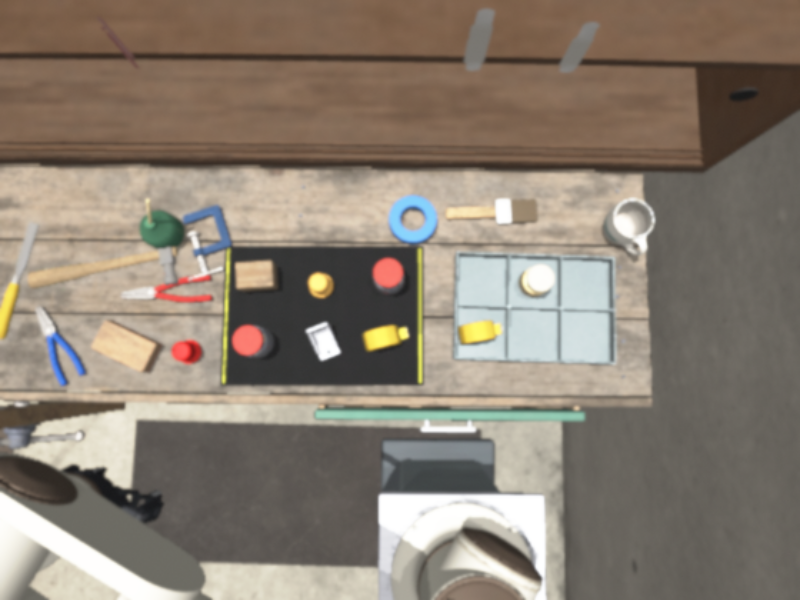

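View pics/scene0b.png

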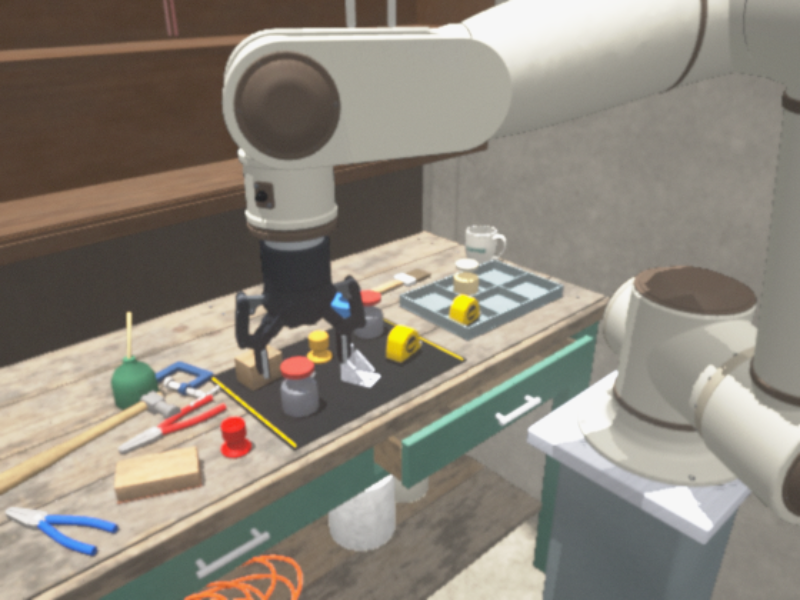

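The top view (800 px wide) shows a tape in cell0 (480,331) and brass screws in cell4 (538,280). On the mat are the block (255,276), knob (320,285), nails (388,275 and 252,341), bracket (323,341) and spare tape (385,337). The mug is at (630,225). I still need nails, block, bracket and knob, for cells 1, 2, 3 and 5.

Run:
```python
from h import *
P,ok=cloud('top0'); im=np.load('pics/top0.npz')['im']
s=.7
pts={'block':(255,276),'knob':(320,285),'nailsR':(388,275),'nailsL':(252,341),'bracket':(323,341),'tape':(385,337),'brass':(538,280),'tape0':(480,331),'red':(187,350),'mug':(630,225)}
for k,(u,v) in pts.items():
    u*=s;v*=s
    # points within window above 20mm
    w=P[int(v)-22:int(v)+22,int(u)-22:int(u)+22].reshape(-1,3); h=w[(w[:,2]>.015)&(w[:,2]<.12)]
    c=onz('top0',[(u,v)],.05)[0]
    h=h[np.hypot(*(h[:,:2]-c[:2]).T)<.06]
    zt=np.percentile(h[:,2],95); tp=h[h[:,2]>zt-.012]
    r=cv2.minAreaRect((tp[:,:2]*1000).astype(np.float32))
    print(k,len(h),'ztop',zt.round(3),'rect',np.round(r[0],1),np.round(r[1],1),round(r[2],1),'mean',tp.mean(0).round(3))
# tray corners
print(onz('top0',np.array([(456,254),(614,257),(615,362),(455,361)])*s,.03).round(3))
print(onz('top0',np.array([(226,248),(422,248),(422,383),(223,383)])*s,.004).round(3))
cv2.imwrite('pics/c1.png',cv2.resize(im[168:275,150:300],None,fx=5.3,fy=5.3,interpolation=cv2.INTER_CUBIC))
cv2.imwrite('pics/c2.png',cv2.resize(im[130:265,300:470],None,fx=4.4,fy=4.4,interpolation=cv2.INTER_CUBIC))
```

```text
block 553 ztop 0.057 rect [569.3 405.7] [50.6 70.6] 4.0 mean [0.569 0.405 0.054]
knob 163 ztop 0.058 rect [554.2 281.7] [36.4 34.9] 45.6 mean [0.554 0.281 0.055]
nailsR 428 ztop 0.092 rect [570.  147.1] [51.6 50.8] 0.9 mean [0.57  0.147 0.088]
nailsL 505 ztop 0.092 rect [441.5 403.9] [53.6 53.2] 50.4 mean [0.441 0.403 0.089]
bracket 118 ztop 0.062 rect [463.8 279.3] [19.3 39.6] 9.9 mean [0.467 0.28  0.058]
tape 355 ztop 0.066 rect [450.6 159.2] [36.1 53.5] 12.5 mean [0.45  0.16  0.061]
brass 580 ztop 0.081 rect [ 565.2 -140.2] [50.  49.1] 2.8 mean [ 0.565 -0.14   0.078]
tape0 499 ztop 0.065 rect [463.8 -26. ] [36.5 54.5] 10.5 mean [ 0.463 -0.025  0.06 ]
red 186 ztop 0.054 rect [419.5 540.8] [35.8 38.1] 29.0 mean [0.42  0.539 0.05 ]
mug 795 ztop 0.085 rect [ 678.  -324.7] [91.9 79.2] 56.7 mean [ 0.67  -0.321  0.081]
[[ 0.617  0.014  0.03 ]
 [ 0.615 -0.3    0.03 ]
 [ 0.408 -0.295  0.03 ]
 [ 0.407  0.016  0.03 ]]
[[0.629 0.476 0.004]
 [0.634 0.081 0.004]
 [0.364 0.079 0.004]
 [0.36  0.47  0.004]]
```

View pics/c1.png

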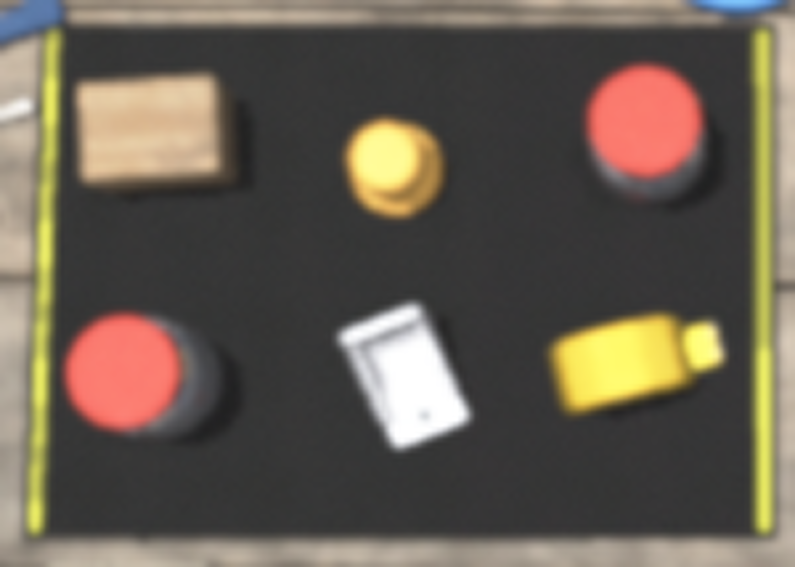

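View pics/c2.png

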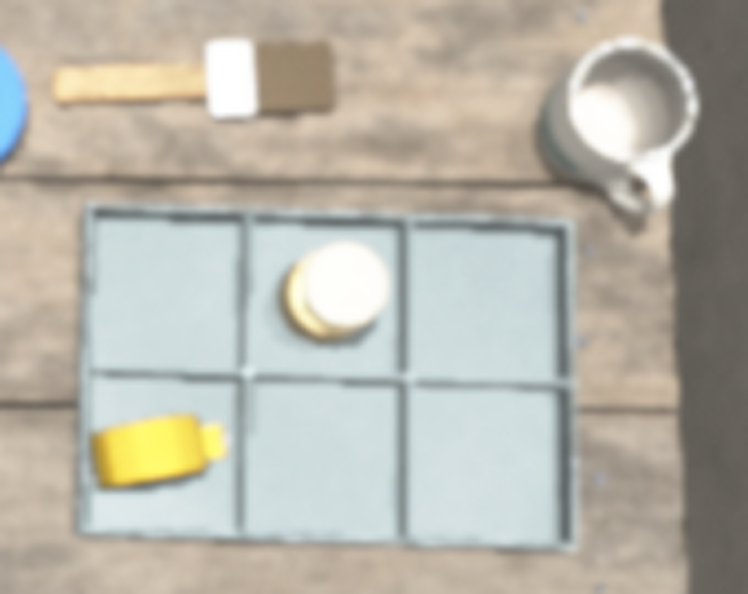

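The crops show:
- **Bracket:** back plate top edge from (340,338) to (420,305) and foot front corners at (400,450) and (470,412), so it is turned about +22°.
- **Tray:** rim corners at (88,207), (575,218), (578,548) and (78,532), with cells 1, 2, 3 and 5 empty.

Run:
```python
from h import *
c=onz('top0',np.array([(88,207),(575,218),(578,548),(78,532)])/4.4+[300,130],.03)[:,:2]
m=np.array([[.106,.158],[.106,-.158],[-.106,-.158],[-.106,.158]])
a=c-c.mean(0); U,S,V=np.linalg.svd(m.T@a); R=V.T@U.T; t=c.mean(0)
print('tray',t,np.degrees(np.arctan2(R[1,0],R[0,0])),'res',(a-m@R.T).round(4).tolist())
for i in range(6):
    print(i,(t+R@np.array([(-.052,.052)[i//3],(.104,0,-.104)[i%3]])).round(4))
k=lambda l:np.array(l)/5.3+[150,168]
b=onz('top0',k([(340,338),(418,305),(398,450),(470,412)]),[.06,.06,.006,.006])[:,:2]; print(b.round(4))
d=b[0]-b[1]; print('yaw',np.degrees(np.arctan2(-d[0],d[1])))
d=b[2]-b[3]; print('yaw',np.degrees(np.arctan2(-d[0],d[1])))
d=(b[0]+b[1]-b[2]-b[3])/2; y=np.arctan2(d[1],d[0]); print('yaw',np.degrees(y),np.hypot(*d))
o=(b.sum(0))/4; print('origin',o,'grip',o+.014*np.array([np.cos(y),np.sin(y)]))
print('knob',onz('top0',k([(386,157)]),.055),'nailsR',onz('top0',k([(646,121)]),.088),'block',onz('top0',k([(149,130)]),.054))
```

```text
tray [ 0.5129236 -0.1424064] -1.1542857701340994 res [[-0.0028, -0.0014], [0.0003, -0.0002], [0.0008, 0.0008], [0.0017, 0.0008]]
0 [ 0.463  -0.0374]
1 [ 0.4609 -0.1414]
2 [ 0.4588 -0.2453]
3 [ 0.567  -0.0395]
4 [ 0.5649 -0.1435]
5 [ 0.5628 -0.2474]
[[0.4598 0.3009]
 [0.4771 0.2616]
 [0.404  0.2769]
 [0.4245 0.2392]]
yaw 23.747073408214707
yaw 28.516012346618556
yaw 23.15852404400831 0.058929930365040836
origin [0.44134505 0.26967595] grip [0.45421694 0.27518182]
knob [[0.55387324 0.28084109 0.055     ]] nailsR [[0.56892755 0.14600821 0.088     ]] block [[0.56676478 0.40415213 0.054     ]]
```

```bash
cat >> h.py <<'E'
def need(x,y,z,a):
    """shift in tool axes (mm) if turned first to jaw angle a (deg), and the turn"""
    s=ctrl.state(); q=s['tcp_rot']; cur=2*np.degrees(np.arctan2(q[1],q[0]))-90
    turn=(cur-a+90)%180-90; f=np.radians(cur-turn)
    d=(np.array([x,y,z])-s['ee_pos'])*1000
    ty=np.array([np.cos(f),np.sin(f)]); tx=np.array([-ty[1],ty[0]])
    print('t',round(s['time'],2),'turn',round(turn,1),'then',np.round([d[:2]@tx,d[:2]@ty,-d[2]],1),'w',round(s['gripper_width'],3),'F',np.round(s['contact_force'],1),'grip',s['grip_force'],'p',s['ee_pos'].round(4))
E
python3 -m handwheel '[[0,0,0,8.1],[0,0,0,8.1],[0,0,0,8.1],[0,0,0,8.1],[0,0,0,8.1],[0,0,0,8.1],[0,0,0,8.1],[0,0,0,8]]' 1
python3 -c "from h import *; need(.568,.405,.021,4)"
```

```text
time: 0.9
ee_pos: [0.2099, 0.5351, 0.2309]
tcp_rot: [0.685, 0.729, -0.0, 0.0]
contact_force: [0.2, -0.5, -0.6]
gripper_width: 1.003
grip_force: 0.0
t 0.9 turn -0.5 then [-154.8  348.1  209.9] w 1.003 F [ 0.2 -0.5 -0.6] grip 0.0 p [0.2099 0.5351 0.2309]
```

```bash
python3 -m handwheel '[[-19.4,43.5,5,-0.5],[-19.4,43.5,5,0],[-19.4,43.5,5,0],[-19.4,43.5,5,0],[-19.4,43.5,10,0],[-19.4,43.5,10,0],[-19.4,43.5,15,0],[-19,43.6,15,0]]' >/dev/null
python3 -m handwheel '[[0,0,20,0],[0,0,10,0]]' >/dev/null
python3 - <<'E'
from h import *
im,d=cap('wrist','w1'); need(.568,.405,.021,4)
# project expected block top corners
z=np.load('pics/w1.npz')
E
```

```text
t 1.95 turn 0.3 then [ -1.4   0.  106.7] w 1.003 F [-0.  -0.3 -3. ] grip 0.0 p [0.5679 0.4064 0.1277]
```

View pics/w1.png

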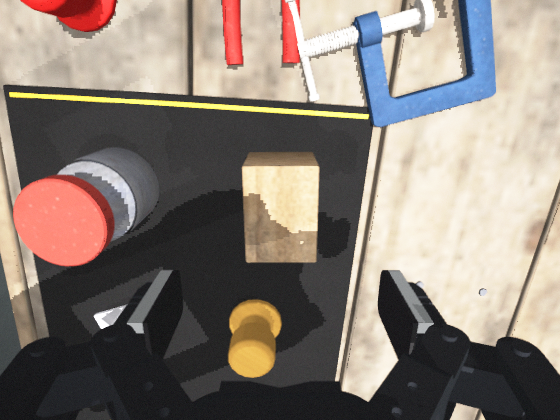

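The wrist view shows the block at (281,207), square between the jaws. I'll descend, grip and lift.

```bash
python3 -m handwheel '[[-1.4,0,40,0],[0,0,40,0],[0,0,20,0],[0,0,7,0],[0,0,0,0]]' >/dev/null
python3 -m handwheel '[[0,0,0,0],[0,0,0,0],[0,0,0,0],[0,0,0,0],[0,0,0,0],[0,0,0,0]]' -1 60
python3 -m handwheel '[[0,0,-20,0],[0,0,-40,0],[0,0,-40,0],[0,0,-30,0]]'
python3 -c "from h import *; need(.4588,-.2453,.15,-1.2)"
```

```text
time: 3.05
ee_pos: [0.5694, 0.4061, 0.026]
tcp_rot: [0.68, 0.734, 0.001, 0.0]
contact_force: [-2.0, 1.0, 7.2]
gripper_width: 0.579
grip_force: 63.0
time: 3.45
ee_pos: [0.5692, 0.4059, 0.1579]
tcp_rot: [0.68, 0.734, 0.001, 0.0]
contact_force: [0.6, 0.4, -0.8]
gripper_width: 0.579
grip_force: 62.3
t 3.45 turn 5.6 then [-653.4  -96.7    7.9] w 0.579 F [ 0.6  0.4 -0.8] grip 62.31923460960388 p [0.5692 0.4059 0.1579]
```

```bash
python3 -m handwheel '[[0,0,0,5.6],[-25,-4,0,0],[-45,-6.6,0,0],[-45,-6.6,0,0],[-45,-6.6,0,0],[-45,-6.6,0,0],[-45,-6.6,0,0],[-45,-6.6,0,0]]' >/dev/null
python3 -m handwheel '[[-45,-6.6,0,0],[-45,-6.6,0,0],[-45,-6.6,0,0],[-45,-6.6,0,0],[-45,-6.6,0,0],[-45,-6.6,0,0],[-45,-6.6,0,0],[-38,-6,0,0]]' 
python3 -c "from h import *; need(.4588,-.2453,.026,-1.2)"
```

```text
time: 5.05
ee_pos: [0.4586, -0.2424, 0.1552]
tcp_rot: [0.715, 0.699, -0.0, 0.001]
contact_force: [1.0, 0.9, -0.3]
gripper_width: 0.571
grip_force: 62.4
t 5.05 turn -0.1 then [ -2.9   0.2 129.2] w 0.571 F [ 1.   0.9 -0.3] grip 62.40755796432495 p [ 0.4586 -0.2424  0.1552]
```

```bash
python3 -m handwheel '[[-3,0,40,0],[0,0,40,0],[0,0,30,0],[0,0,12,0],[0,0,5,0],[0,0,0,0]]'
python3 -c "from h import *; need(.4588,-.2453,.026,-1.2)"
```

```text
time: 5.65
ee_pos: [0.4597, -0.2433, 0.0282]
tcp_rot: [0.714, 0.7, 0.0, 0.001]
contact_force: [0.2, 0.6, -0.4]
gripper_width: 0.576
grip_force: 62.4
t 5.65 turn -0.0 then [-2.  -0.9  2.2] w 0.576 F [ 0.2  0.6 -0.4] grip 62.43298530578613 p [ 0.4597 -0.2433  0.0282]
```

```bash
python3 -m handwheel '[[0,0,2,0],[0,0,0,0]]' 
python3 -m handwheel '[[0,0,0,0],[0,0,0,0],[0,0,0,0]]' 0.36
python3 -m handwheel '[[0,0,-10,0],[0,0,-40,0],[0,0,-40,0],[0,0,-40,0]]'
python3 -c "from h import *; need(.554,.281,.15,0)"
```

```text
time: 5.85
ee_pos: [0.4598, -0.2434, 0.0264]
tcp_rot: [0.715, 0.7, 0.0, 0.001]
contact_force: [-0.5, 0.6, -1.3]
gripper_width: 0.576
grip_force: 62.4
time: 6.15
ee_pos: [0.4593, -0.2432, 0.0256]
tcp_rot: [0.715, 0.7, -0.0, 0.0]
contact_force: [0.0, 0.0, 0.6]
gripper_width: 0.679
grip_force: 0.0
time: 6.55
ee_pos: [0.459, -0.2429, 0.1577]
tcp_rot: [0.715, 0.7, -0.0, 0.0]
contact_force: [0.8, 0.1, 0.7]
gripper_width: 0.678
grip_force: 0.0
t 6.55 turn -1.2 then [523.9  95.    7.7] w 0.678 F [0.8 0.1 0.7] grip 0.0 p [ 0.459  -0.2429  0.1577]
```

```bash
python3 -m handwheel '[[20,4,0,-1.2],[45,8,0,0],[45,8,0,0],[45,8,0,0],[45,8,0,0],[45,8,0,0],[45,8,0,0],[45,8,0,0]]' 0.7 >/dev/null
python3 -m handwheel '[[45,8,0,0],[45,8,0,0],[45,8,0,0],[45,8,0,0],[9,11,0,0],[0,0,0,0]]' >/dev/null
python3 - <<'E'
from h import *
cap('wrist','w2'); need(.554,.281,.0225,0)
E
```

```text
t 8.0 turn 0.0 then [ -0.3  -8.8 132.9] w 0.85 F [-0.3 -0.3 -0.7] grip 0.0 p [0.5628 0.2813 0.1554]
```

View pics/w2.png

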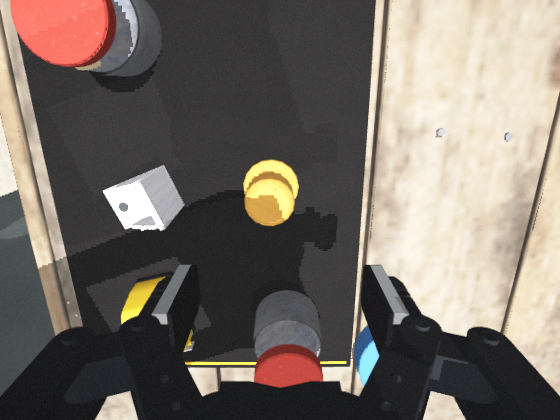

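The knob head is at (269,203), a little left of the jaw centre, which matches the computed −9 mm shift along tool y.

```bash
python3 -m handwheel '[[0,-9,25,0],[0,0,40,0],[0,0,40,0],[0,0,20,0],[0,0,8,0],[0,0,0,0]]' 
python3 -m handwheel '[[0,0,0,0],[0,0,0,0],[0,0,0,0],[0,0,0,0],[0,0,0,0],[0,0,0,0]]' -1 50
python3 -m handwheel '[[0,0,-20,0],[0,0,-40,0],[0,0,-40,0],[0,0,-30,0]]'
python3 -c "from h import *; need(.5628,-.2474,.15,-1.2)"
```

```text
time: 8.6
ee_pos: [0.5536, 0.28, 0.0223]
tcp_rot: [0.707, 0.707, -0.0, -0.0]
contact_force: [0.5, 0.1, 0.0]
gripper_width: 0.849
grip_force: 0.0
time: 9.2
ee_pos: [0.5545, 0.2809, 0.0241]
tcp_rot: [0.707, 0.707, 0.001, 0.001]
contact_force: [-1.8, -2.5, 9.6]
gripper_width: 0.425
grip_force: 49.4
time: 9.6
ee_pos: [0.5541, 0.281, 0.1556]
tcp_rot: [0.707, 0.707, 0.001, 0.001]
contact_force: [0.6, 1.1, -0.8]
gripper_width: 0.425
grip_force: 50.7
t 9.6 turn 1.2 then [-528.1   19.8    5.6] w 0.425 F [ 0.6  1.1 -0.8] grip 50.68991288426332 p [0.5541 0.281  0.1556]
```

```bash
python3 -m handwheel '[[0,0,0,1.2],[-25,1,0,0],[-45,1.7,0,0],[-45,1.7,0,0],[-45,1.7,0,0],[-45,1.7,0,0],[-45,1.7,0,0],[-45,1.7,0,0]]'  >/dev/null
python3 -m handwheel '[[-45,1.7,0,0],[-45,1.7,0,0],[-45,1.7,0,0],[-45,1.7,0,0],[-45,1.7,0,0],[-8,0,0,0],[0,0,0,0]]' 
python3 -c "from h import *; need(.5628,-.2474,.0245,-1.2)"
```

```text
time: 11.1
ee_pos: [0.5618, -0.2488, 0.1515]
tcp_rot: [0.715, 0.699, -0.0, -0.0]
contact_force: [0.6, 1.8, -1.6]
gripper_width: 0.422
grip_force: 50.7
t 11.1 turn -0.2 then [  1.4   1.  127. ] w 0.422 F [ 0.6  1.8 -1.6] grip 50.67157881567255 p [ 0.5618 -0.2488  0.1515]
```

```bash
python3 -m handwheel '[[1.4,1,40,0],[0,0,40,0],[0,0,30,0],[0,0,12,0],[0,0,4,0],[0,0,0,0]]'
python3 -c "from h import *; need(.5628,-.2474,.0245,-1.2)"
```

```text
time: 11.7
ee_pos: [0.5638, -0.2458, 0.0272]
tcp_rot: [0.714, 0.7, 0.0, 0.0]
contact_force: [0.2, -0.1, -1.9]
gripper_width: 0.423
grip_force: 50.7
t 11.7 turn 0.0 then [-1.6 -1.   2.7] w 0.423 F [ 0.2 -0.1 -1.9] grip 50.65257070236839 p [ 0.5638 -0.2458  0.0272]
```

```bash
python3 -m handwheel '[[0,0,2.5,0],[0,0,0,0]]' 
python3 -m handwheel '[[0,0,0,0],[0,0,0,0],[0,0,0,0]]' 0.2
python3 -m handwheel '[[0,0,-10,0],[0,0,-40,0],[0,0,-40,0],[0,0,-40,0],[0,0,0,8.5],[0,0,0,8.5],[0,0,0,8.5],[0,0,0,8.5]]' >/dev/null
python3 -m handwheel '[[0,0,0,8.5],[0,0,0,8.5],[0,0,0,8.5],[0,0,0,5.3]]' 0.7
python3 -c "from h import *; need(.454,.275,.15,-66)"
```

```text
time: 11.9
ee_pos: [0.5638, -0.2463, 0.0249]
tcp_rot: [0.715, 0.7, 0.0, 0.001]
contact_force: [-0.8, 1.0, -1.6]
gripper_width: 0.426
grip_force: 50.7
time: 12.2
ee_pos: [0.5634, -0.2463, 0.0242]
tcp_rot: [0.715, 0.7, 0.0, 0.0]
contact_force: [0.8, -0.5, 0.2]
gripper_width: 0.598
grip_force: 0.0
time: 13.4
ee_pos: [0.5634, -0.2461, 0.1547]
tcp_rot: [0.979, 0.205, 0.0, 0.0]
contact_force: [-0.5, -1.2, 0.2]
gripper_width: 0.852
grip_force: 0.0
t 13.4 turn -0.4 then [ 112.1 -520.6    4.7] w 0.852 F [-0.5 -1.2  0.2] grip 0.0 p [ 0.5634 -0.2461  0.1547]
```

```bash
python3 -m handwheel '[[5,-20,0,-0.4],[9,-43.5,0,0],[9,-43.5,0,0],[9,-43.5,0,0],[9,-43.5,0,0],[9,-43.5,0,0],[9,-43.5,0,0],[9,-43.5,0,0]]'  >/dev/null
python3 -m handwheel '[[9,-43.5,0,0],[9,-43.5,0,0],[9,-43.5,0,0],[9,-43.5,0,0],[8,-22,0,0],[0,0,0,0]]' >/dev/null
python3 - <<'E'
from h import *
cap('wrist','w3'); need(.454,.275,.021,-66)
E
```

```text
t 14.85 turn 0.6 then [  3.8   2.4 133.2] w 0.85 F [-0.4 -0.4 -0.4] grip 0.0 p [0.4495 0.2757 0.1542]
```

View pics/w3.png

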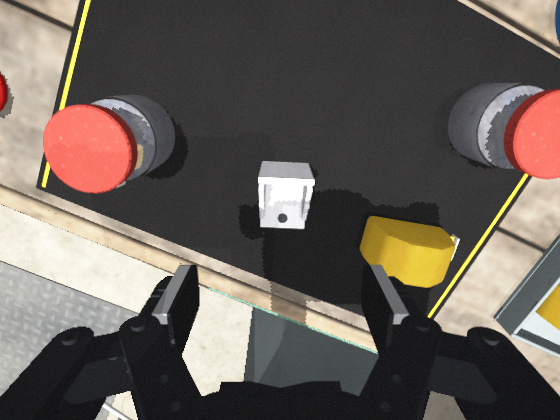

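Run:
```python
from h import *
b=onz('w3',[(261,180),(313,183),(265,162),(310,165),(262,227),(306,229)],[.06,.06,.004,.004,.006,.006])[:,:2]
for i in (0,2,4):
    d=b[i]-b[i+1]; print(b[i:i+2].mean(0).round(4),'yaw',np.degrees(np.arctan2(-d[0],d[1])).round(1),np.hypot(*d).round(4))
```

```text
[0.4675 0.2794] yaw 21.3 0.0371
[0.469  0.2784] yaw 20.8 0.039
[0.4137 0.2561] yaw 21.8 0.0403
```

The bracket sits at (286,195) with its back plate toward the image top. Its yaw is about 21.5° and the grip point is (0.454, 0.273). The open finger would pass close to the tape, so I'm narrowing the opening before descending.

```bash
python3 -m handwheel '[[0,0,0,2.6],[0,0,0,0]]' 0.35 >/dev/null
python3 -c "from h import *; need(.454,.273,.021,-68)"
```

```text
t 15.05 turn -0.2 then [  3.1   2.  133.1] w 0.676 F [0.  0.2 1.3] grip 0.0 p [0.4504 0.2737 0.1541]
```

```bash
python3 -m handwheel '[[3,2,25,0],[0,0,40,0],[0,0,40,0],[0,0,20,0],[0,0,8,0],[0,0,0,0]]' 
python3 -m handwheel '[[0,0,0,0],[0,0,0,0],[0,0,0,0],[0,0,0,0],[0,0,0,0]]' -1 50
python3 -m handwheel '[[0,0,-20,0],[0,0,-40,0],[0,0,-40,0],[0,0,-30,0]]'
python3 -c "from h import *; need(.4749,-.1414,.15,-91.2)"
```

```text
time: 15.65
ee_pos: [0.454, 0.2729, 0.0205]
tcp_rot: [0.982, 0.189, -0.001, 0.0]
contact_force: [0.5, 0.3, 0.2]
gripper_width: 0.677
grip_force: 0.0
time: 16.15
ee_pos: [0.4551, 0.2737, 0.0225]
tcp_rot: [0.982, 0.189, 0.001, -0.0]
contact_force: [-0.2, -1.8, 8.5]
gripper_width: 0.458
grip_force: 51.4
time: 16.55
ee_pos: [0.4545, 0.2736, 0.1543]
tcp_rot: [0.982, 0.189, 0.001, -0.0]
contact_force: [0.2, 0.2, -1.7]
gripper_width: 0.455
grip_force: 50.8
t 16.55 turn 23.0 then [ 29.1 414.5   4.3] w 0.455 F [ 0.2  0.2 -1.7] grip 50.81272333860397 p [0.4545 0.2736 0.1543]
```

```bash
python3 -m handwheel '[[0,0,0,7.7],[0,0,0,7.7],[0,0,0,7.6],[2,25,0,0],[3,45,0,0],[3,45,0,0],[3,45,0,0],[3,45,0,0]]'  >/dev/null
python3 -m handwheel '[[3,45,0,0],[3,45,0,0],[3,45,0,0],[3,45,0,0],[3,29,0,0],[0,0,0,0]]' 
python3 -c "from h import *; need(.4749,-.1414,.0225,-91.2)"
```

```text
time: 17.95
ee_pos: [0.4743, -0.1443, 0.1515]
tcp_rot: [1.0, -0.012, 0.0, 0.001]
contact_force: [-0.1, 0.4, -1.7]
gripper_width: 0.461
grip_force: 51.1
t 17.95 turn -0.2 then [  0.5  -2.9 129. ] w 0.461 F [-0.1  0.4 -1.7] grip 51.07175499200821 p [ 0.4743 -0.1443  0.1515]
```

```bash
python3 -m handwheel '[[0,-2,40,0],[0,0,40,0],[0,0,30,0],[0,0,12,0],[0,0,4,0],[0,0,0,0]]'
python3 -c "from h import *; need(.4749,-.1414,.0225,-91.2)"
```

```text
time: 18.55
ee_pos: [0.4749, -0.1391, 0.0258]
tcp_rot: [1.0, -0.01, 0.0, 0.0]
contact_force: [-0.1, -0.4, -1.3]
gripper_width: 0.455
grip_force: 51.0
t 18.55 turn 0.0 then [0.  2.3 3.3] w 0.455 F [-0.1 -0.4 -1.3] grip 51.01139008998871 p [ 0.4749 -0.1391  0.0258]
```

```bash
python3 -m handwheel '[[0,0,3.2,0],[0,0,0,0]]' 
python3 -m handwheel '[[0,0,0,0],[0,0,0,0],[0,0,0,0]]' 0.2
python3 -m handwheel '[[0,0,-10,0],[0,0,-40,0],[0,0,-40,0],[0,0,-40,0],[0,0,0,0]]' 
python3 -c "from h import *; need(.569,.146,.15,-91.2)"
```

```text
time: 18.75
ee_pos: [0.475, -0.1393, 0.0225]
tcp_rot: [1.0, -0.011, 0.001, 0.0]
contact_force: [0.2, -0.1, -1.1]
gripper_width: 0.459
grip_force: 51.1
time: 19.05
ee_pos: [0.4745, -0.1392, 0.0219]
tcp_rot: [1.0, -0.011, 0.0, 0.0]
contact_force: [-0.5, 0.5, 0.1]
gripper_width: 0.596
grip_force: 0.0
time: 19.55
ee_pos: [0.4762, -0.1399, 0.1578]
tcp_rot: [1.0, -0.011, 0.004, 0.002]
contact_force: [0.3, -0.4, -0.3]
gripper_width: 0.6
grip_force: 0.0
t 19.55 turn -0.0 then [  86.8 -287.8    7.8] w 0.6 F [ 0.3 -0.4 -0.3] grip 0.0 p [ 0.4762 -0.1399  0.1578]
```

```bash
python3 -m handwheel '[[6,-20,0,0],[13,-43,0,0],[13,-43,0,0],[13,-43,0,0],[13,-43,0,0],[13,-43,0,0],[13,-43,0,0],[3,-10,0,0]]' 1 >/dev/null
python3 -m handwheel '[[0,0,0,0],[0,0,0,0]]'
python3 -c "from h import *; need(.569,.146,.045,-91.2)
cap('wrist','w4')"
```

```text
time: 20.55
ee_pos: [0.5672, 0.1464, 0.1517]
tcp_rot: [1.0, -0.011, -0.0, 0.0]
contact_force: [-0.7, -1.5, 0.7]
gripper_width: 0.998
grip_force: 0.0
t 20.55 turn -0.0 then [  1.8   0.4 106.7] w 0.998 F [-0.7 -1.5  0.7] grip 0.0 p [0.5672 0.1464 0.1517]
```

View pics/w4.png

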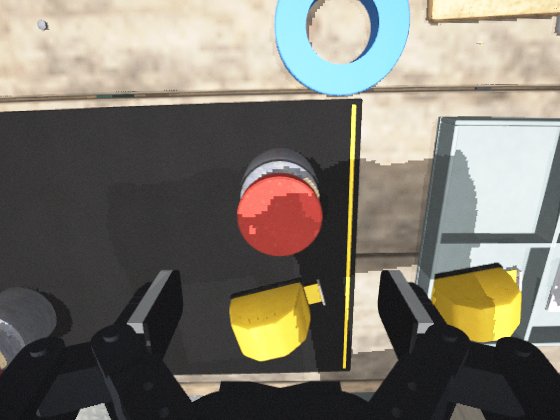

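The jar is centred between the jaws at (280,215). The spare tape and the rest of the stock are undisturbed.

```bash
python3 -m handwheel '[[1.8,0,25,0],[0,0,40,0],[0,0,25,0],[0,0,12,0],[0,0,4,0],[0,0,0,0]]' 
python3 -m handwheel '[[0,0,0,0],[0,0,0,0],[0,0,0,0],[0,0,0,0],[0,0,0,0]]' -1 50
python3 -m handwheel '[[0,0,-20,0],[0,0,-40,0],[0,0,-30,0],[0,0,0,0]]'
python3 -c "from h import *; need(.567,-.0395,.15,-91.2)"
```

```text
time: 21.2
ee_pos: [0.5696, 0.1465, 0.0463]
tcp_rot: [1.0, -0.011, 0.0, 0.0]
contact_force: [-0.2, 0.6, 0.1]
gripper_width: 1.001
grip_force: 0.0
time: 21.7
ee_pos: [0.57, 0.1469, 0.0472]
tcp_rot: [1.0, -0.011, 0.001, 0.0]
contact_force: [-2.3, -2.3, 8.7]
gripper_width: 0.7
grip_force: 53.5
time: 22.1
ee_pos: [0.571, 0.1473, 0.1406]
tcp_rot: [1.0, -0.011, 0.004, -0.0]
contact_force: [1.2, -0.4, -3.1]
gripper_width: 0.698
grip_force: 56.3
t 22.1 turn -0.0 then [-1.000e-01  1.868e+02 -9.400e+00] w 0.698 F [ 1.2 -0.4 -3.1] grip 56.3394820690155 p [0.571  0.1473 0.1406]
```

```bash
python3 -m handwheel '[[0,20,0,0],[0,42,0,0],[0,42,0,0],[0,42,0,0],[0,30,0,0],[0,10,0,0],[0,0,0,0]]' >/dev/null
python3 -c "from h import *; need(.567,-.0395,.0472,-91.2)"
```

```text
t 22.8 turn -0.1 then [ 1.9 -0.6 88. ] w 0.705 F [-0.2 -0.  -3. ] grip 56.27625031862408 p [ 0.5651 -0.04    0.1352]
```

```bash
python3 -m handwheel '[[1.5,0,25,0],[0,0,35,0],[0,0,18,0],[0,0,7,0],[0,0,0,0]]'
python3 -c "from h import *; need(.567,-.0395,.0472,-91.2)"
```

```text
time: 23.3
ee_pos: [0.5666, -0.038, 0.0501]
tcp_rot: [1.0, -0.01, -0.001, -0.0]
contact_force: [-0.6, -0.4, -4.4]
gripper_width: 0.704
grip_force: 56.2
t 23.3 turn 0.0 then [0.5 1.5 2.9] w 0.704 F [-0.6 -0.4 -4.4] grip 56.178597402758896 p [ 0.5666 -0.038   0.0501]
```

```bash
python3 -m handwheel '[[0,0,2.9,0],[0,0,0,0]]' 
python3 -m handwheel '[[0,0,0,0],[0,0,0,0],[0,0,0,0]]' 0.7
python3 -m handwheel '[[0,0,-10,0],[0,0,-40,0],[0,0,-40,0],[0,0,-30,0],[-40,0,0,0],[-45,0,0,0],[-45,0,0,0],[-45,0,0,0]]'
python3 -m handwheel '[[0,0,0,0],[0,0,0,0],[0,0,0,0]]'
python3 - <<'E'
from h import *
im,d=cap('top','top1'); cv2.imwrite('pics/c3.png',cv2.resize(im[130:275,150:470],(800,362),interpolation=cv2.INTER_CUBIC))
E
```

```text
time: 23.5
ee_pos: [0.5673, -0.0388, 0.0485]
tcp_rot: [1.0, -0.01, 0.001, 0.0]
contact_force: [-0.2, -0.5, -2.9]
gripper_width: 0.7
grip_force: 56.2
time: 23.8
ee_pos: [0.5671, -0.0391, 0.0482]
tcp_rot: [1.0, -0.011, 0.0, 0.0]
contact_force: [-0.4, -0.3, 0.2]
gripper_width: 0.848
grip_force: 0.0
time: 24.6
ee_pos: [0.3902, -0.0351, 0.1682]
tcp_rot: [1.0, -0.011, 0.0, 0.0]
contact_force: [-1.2, -0.3, 1.2]
gripper_width: 0.852
grip_force: 0.0
time: 24.9
ee_pos: [0.3926, -0.0354, 0.1683]
tcp_rot: [1.0, -0.011, 0.0, 0.0]
contact_force: [-0.3, -0.2, -0.2]
gripper_width: 0.85
grip_force: 0.0
```

View pics/c3.png

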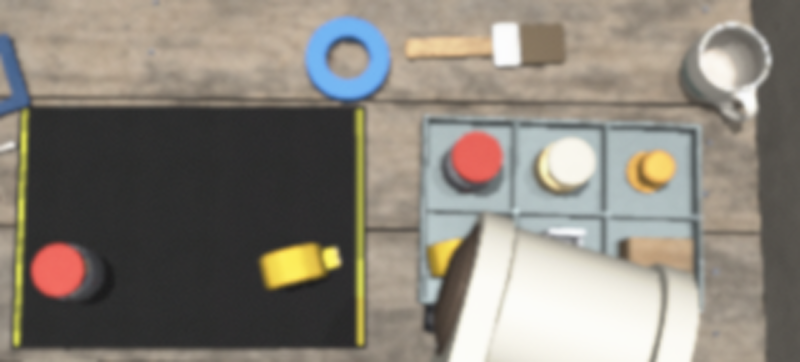

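The far row (nails, brass, knob) is upright. The arm hides part of the near row, so I'll check it with the scene camera.

```bash
python3 -m handwheel '[[0,-50,-5,0],[0,-50,-5,0],[0,-50,-5,0],[0,-50,-5,0],[0,-50,-5,0],[0,-50,-5,0],[0,-50,-5,0],[0,0,0,0]]'
python3 - <<'E'
from h import *
a,_=cap('top','top2'); b,_=cap('scene','scene2')
k=lambda i,w:cv2.resize(i,(w,300),interpolation=cv2.INTER_CUBIC)
cv2.imwrite('pics/c4.png',np.vstack([k(a[130:275,270:470],414*1),k(b[140:260,240:405],414)]))
E
```

```text
time: 25.75
ee_pos: [0.3991, 0.3182, 0.202]
tcp_rot: [1.0, -0.008, -0.001, -0.0]
contact_force: [0.9, -0.7, -0.3]
gripper_width: 0.855
grip_force: 0.0
```

View pics/c4.png

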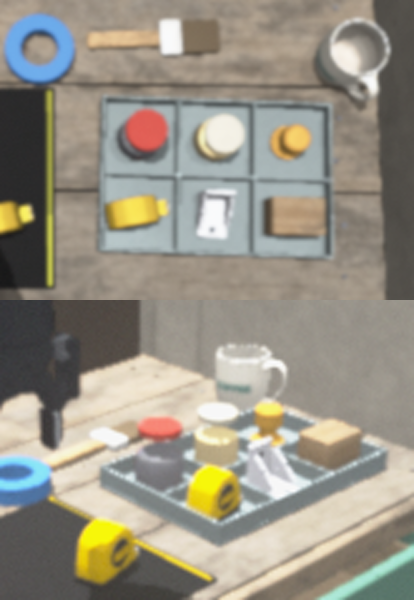

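All six compartments hold one upright item each, and the mug and the spares have not been moved.

```bash
python3 -c "from workcell import hand_in; print(hand_in())"
```

```text
the job is handed in; nothing more can be done
None
```

The kit is complete and handed in at about 26 s: nails, block, bracket and knob were added to the tape and brass screws already there, one upright item per compartment, with the spare doubles left on the mat and the mug untouched.

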